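# Slide a bearing back into a tight storage row

### The arm

A 6-joint arm with a two-finger parallel gripper is mounted at the origin on the work surface. World frame = base frame: x ahead of the robot, y to its left, z up, the work surface at z = 0. Lengths are in m, angles in rad, forces in N, time in s.
With the tool pointing down it reaches from about 0.425 to 0.95 m from the base axis. Payload 3.5 kg.
Tool frame: the origin (TCP) lies at the very end of the fingers, on their centre line; the grasp point (between the pads) lies ctrl.grip_point_offset behind it (ctrl.grip_point_offset is the distance from the TCP to the grasp point, in m); z points along the fingers, y is the direction in which the jaws open and shut (so a half turn about z gives the same grasp; the last joint's range is limited). The gripper opens to 85 mm and grips with 20 to 120 N. Pads are 22 mm wide; open, the fingers measure 114 mm over their backs; the gripper's body (76 mm by 85 mm) begins 54 mm behind the grasp point. The pads swing forward as they close: fully open they stand 13 mm farther back than shut.
Start: joints at [1.147, 0.286, 1.577, -0, 1.279, -0.15], TCP at [0.182, 0.65, 0.199] pointing down, gripper open.
Joint ranges: [-2.77, 2.77], [-0.9, 2.22], [0.21, 2.48], [-1.53, 4.67], [0.24, 2.81], [-2.84, 2.84]. Speed limits (rad/s): [2.79, 2.79, 3.14, 3.14, 3.14, 3.14].

### API

Orientations are given as a unit quaternion [x, y, z, w].
In Python, from plant import ctrl gives the robot as it stands.
- The arm moves only by the tool servo_tool, never from a script. Its argument "increments" is a list of rows, each a list of 5 numbers: the opening, from 0 (shut) to 1 (fully open), then the shift along the world's x, y, z in units of 40 mm (1.0 is 40 mm), then the turn about the world's z in units of 5 degrees (1.0 is 5 degrees). A call has exactly 10 rows; each row is the pose to reach, as a shift and turn from the pose measured when the call began; what a row does not reach only later rows make up. A row lasts 1/12 s, in which the tool goes at most 41.7 mm and 7.16 degrees, less where a joint would pass 70% of its speed; a pose out of reach is approached as far as the arm can. A call with a gripper value outside its range is refused whole. The fingers move at their own pace and stop on an object; "grip_force" is the grip in N (left out, the last holds). Time passes only in rows, so rows that repeat a pose let the fingers close, or fill a call up. It gives the time, the measured TCP pose, the force and the opening at its end, in the units of the state.
- ctrl.get_state(): the state, without advancing time (a new reading comes with each control period).
- ctrl.read_camera(name): name is "scene" or "top" or "wrist"; returns a dict with "frame" (480x640x3 uint8, red, green, blue), "K" (3x3 intrinsics, pixels), "distortion" ([k1, k2, p1, p2, k3] as OpenCV has them; the pictures are not rectified), "extrinsics" (4x4, takes a point from camera to world coordinates). Camera axes: x right, y down, z forward; pixel columns grow to the right and rows downward; lengths in m; the calibration is good to about 2 mm. A picture is of the moment at which its call begins. There is no depth.
- ctrl.sign_off(): hands the job in, once; it reports no verdict.
Trained networks look in a picture, given as the dict that the camera call returned (one of the last four; its "shot" number tells which), for a name from the list of things; names that differ only in an ending like _2 or _b are one class to them, and where a whole thing is asked for, a point or a joint stands for the part that bears it (a point fixed in the world has none). Each returns a list of dicts, best first, with "conf" (0 to 1); they miss things now and then, are a little off and sometimes report something else, mostly with a low value. They report only what shows in the picture. A call takes as long as a camera call. They do not tell look-alikes from the thing itself.
- ctrl.masks_of(picture, query): "region" (480x640 bool, what is visible of it) and "extent" ([left, top, right, bottom] in pixels, round what is visible of it).
- ctrl.landmark_of(picture, query): "centre" ([row, column] in pixels: a listed point, or the origin of a listed thing).
The state is a dict: "time": time; "qpos": joint angles; "dq": joint speeds; "joint_efforts": joint torques, N m; "eef_pos": TCP position; "tcp_rot": TCP orientation; "contact_force": force on the tool from outside, world axes, zero at the start; "wrist_torque": the same for the moment, N m; "opening": opening from 0.0 (shut) to 1.0 (fully open).
Only numpy, scipy, OpenCV 4.12 (cv2) and the standard library are available. Lean on these libraries where they do the work, as an engineer would, in place of code of your own. Each camera call takes 0.05 s, during which the arm holds its last target. There are 200 camera calls.

### The job

Put the orange-stemmed bearing into the rack's row right next to the blue-stemmed one, on the side of the red sprung keeper, fully down on the rack floor and upright. The row is closed up there, so first nudge the neighbours apart by their stems to open a gap, then work the tapered bearing down into it against the spring; push gently throughout, keep the other bearings standing in the rack in their order, let go, and leave everything else on the bench undisturbed.

Things in the scene. Friction and masses are not known exactly. Their poses are not given: they have to be found in the camera images.
- orange: Bearing to put away, on the mat: dark tapered-roller bearing standing small end down, with an upright orange grip stem; 82 mm high, 0.25-0.5 kg. From below: foot 43 mm diameter, 46 mm at 3 mm height, taper to 56 mm at 24 mm, 56 mm rim to 27 mm, bevelled to 54 mm at 30 mm, stem 18 mm diameter from 30 to 82 mm. Origin: centre of underside; z along the stem.
- blue: Bearing with a blue stem, same shape and size as orange, in the rack's row, not to be pushed with more than 20 N; at the start there is always another bearing beside it on the keeper side. Fully down, its origin is at rack floor height. Origin: centre of its underside; z along the stem.
- plain1: One of three alike bearings with a white stem, same shape and size as orange, standing in the rack's row. Not to be pushed with more than 20 N. Origin: centre of its underside; z along the stem.
- plain2: One of three alike bearings with a white stem, same shape and size as orange, standing in the rack's row. Not to be pushed with more than 20 N. Origin: centre of its underside; z along the stem.
- plain3: One of three alike bearings with a white stem, same shape and size as orange, standing in the rack's row. Not to be pushed with more than 20 N. Origin: centre of its underside; z along the stem.
- rack: Fixed light-blue steel trough, 72 mm wide, 395 mm long, about 210 mm of it towards -y, turned up to 0.2 rad. y axis along the row, x across it, z up; origin at bench height on the centre line. Floor top 8 mm above the origin, friction about 0.3; side walls 60 mm apart inside, tops at 38 mm. It holds the row between a solid end block (+y end, 46 mm high) and a sprung red keeper plate (-y end, 45 mm high).
- row_middle (a point): Point of the rack on its centre line at floor level. Midway between end block and keeper only to within 24 mm: the ends are clamped anywhere and NOT measured; find them by feel. At rest they are 271 mm apart. The four 56 mm bearings start 1-2 mm apart with room at both ends; pushed up to the ends they leave a 47 mm gap, enough only for the foot of a bearing.
- keeper (a joint): Travel of the red keeper plate away from the row, along the rack's -y: 0 m at rest, 0.012 m fully back (hard stop). Its spring pushes towards the row with about 4.5 N at rest and 0.4 N more per mm. It must give 9 mm for five bearings: as orange goes down, its taper pushes the keeper side back and orange shifts that way, ending 56 mm from blue. Working it down takes up to about 20 N; do not press orange on a neighbour with over 25 N or on the rack with over 40 N.
- mat: Fixed black rubber mat, 220 x 200 x 4 mm, on which orange starts. Origin: centre of the underside.
Things that resemble listed ones, but are neither listed nor needed, are in the scene too. Leave any pink look-alike of the plain1 alone. What is shaped like the blue but pink or purple is not meant.

How it is judged:
On the way:
1. the orange bearing is lifted off the mat (height (world z) of orange above 0.05 m), for 0.2 s.
At the end, for the whole second after the job is handed in: The orange bearing stands in the rack directly beside the blue one on its keeper side (centres less than 60 mm apart), all five bearings within 2.5 mm of fully down on the rack floor, within 6 mm of its centre line, upright within 0.08 rad and at rest (horizontal distance between blue and orange below 0.06 m and ((y of blue in the frame of rack between 0.0796 and 0.1354 m and y of orange in the frame of rack between 0.0236 and 0.0794 m) or (y of blue in the frame of rack between 0.0236 and 0.0794 m and y of orange in the frame of rack between -0.0324 and 0.0234 m) or (y of blue in the frame of rack between -0.0324 and 0.0234 m and y of orange in the frame of rack between -0.0884 and -0.0326 m)) and x of blue in the frame of rack between -0.006 and 0.006 m and z of blue in the frame of rack between 0.005 and 0.0105 m and y of blue in the frame of rack between -0.16 and 0.15 m and angle between each of blue, plain1, plain2, plain3, orange's own z axis and vertical below 0.08 rad and linear speed of each of blue, plain1, plain2, plain3, orange below 0.02 m/s and x of plain1 in the frame of rack between -0.006 and 0.006 m and z of plain1 in the frame of rack between 0.005 and 0.0105 m and y of plain1 in the frame of rack between -0.16 and 0.15 m and x of plain2 in the frame of rack between -0.006 and 0.006 m and z of plain2 in the frame of rack between 0.005 and 0.0105 m and y of plain2 in the frame of rack between -0.16 and 0.15 m and x of plain3 in the frame of rack between -0.006 and 0.006 m and z of plain3 in the frame of rack between 0.005 and 0.0105 m and y of plain3 in the frame of rack between -0.16 and 0.15 m and x of orange in the frame of rack between -0.006 and 0.006 m and z of orange in the frame of rack between 0.005 and 0.0105 m and y of orange in the frame of rack between -0.16 and 0.15 m); the robot touches nothing.
It fails at once if a bearing of the row is pushed by the fingers with more than 20 N (contact force between the fingers and blue above 20 N or contact force between the fingers and plain1 above 20 N or contact force between the fingers and plain2 above 20 N or contact force between the fingers and plain3 above 20 N).
It fails at once if the orange bearing is pressed with more than 25 N on a bearing of the row or 40 N on the rack (contact force between orange and blue above 25 N or contact force between orange and plain1 above 25 N or contact force between orange and plain2 above 25 N or contact force between orange and plain3 above 25 N or contact force between orange and rack above 40 N).
It fails at once if a bearing of the row is lifted or knocked over (z of any of blue, plain1, plain2, plain3 in the frame of rack above 0.02 m or angle between any of blue, plain1, plain2, plain3's own z axis and vertical above 0.45 rad).
It fails at once if something else on the bench is pushed more than 20 mm or knocked over (distance of any of race, tin, wrench, mallet, carton, tray, oil from where it was at the start of the episode above 0.02 m or angle between any of race, tin, carton, tray, oil's own z axis and vertical above 0.5 rad).
It also fails if it takes over 72 s, if anything falls off the work surface, if the arm or the gripper's body presses on something with over 40 N, if the wrist force passes 120 N, or if a joint passes its speed limit or range.

## Working session

There is one attempt and no reset: what is moved stays moved. The work goes in short steps, Python scripts to look and compute and a tool call to move; the robot and the scene stay as the last step left them, time stands still between calls to the robot, and variables do not carry over. Pictures are saved under pics/ and viewed, about 8 in all and at most 12, crops included, and the job is handed in when it is done.

Besides the shell and the picture viewer there is one more tool, called as name(argument=value, ...) on one line, values as JSON. servo_tool: Moves the arm, as the interface text tells. Its arguments: {"type":"object","properties":{"increments":{"type":"array"},"grip_force":{"type":"number"}},"required":["increments"]}

```bash
ls; mkdir -p pics; cat > h.py <<'E'
import numpy as np, cv2
from plant import ctrl
def snap(cam,fn=None):
    p=ctrl.read_camera(cam)
    if fn: cv2.imwrite('pics/'+fn,p['frame'][:,:,::-1])
    return p
def ray(p,rc):
    K=np.array(p['K']);d=np.array(p['distortion']);T=np.array(p['extrinsics'])
    u=cv2.undistortPoints(np.array([[[rc[1],rc[0]]]],float),K,d)[0,0]
    v=T[:3,:3]@np.array([u[0],u[1],1.]);return T[:3,3],v
def at(p,rc,z):
    o,v=ray(p,rc);return o+v*(z-o[2])/v[2]
def proj(p,X):
    T=np.linalg.inv(np.array(p['extrinsics']))
    r,_=cv2.Rodrigues(T[:3,:3]);q,_=cv2.projectPoints(np.array(X,float).reshape(-1,1,3),r,T[:3,3],np.array(p['K']),np.array(p['distortion']));return q[:,0,::-1]
E
python3 - <<'E'
from h import *
print(ctrl.get_state(),ctrl.grip_point_offset)
ims=[]
for c in ('scene','top'):
    p=snap(c);ims.append(p['frame'][:,:,::-1])
    print(c,np.round(p['extrinsics'],3).tolist())
    for n in ('orange','blue','plain1','rack','row_middle','keeper','mat'):
        print(n,[(round(d['conf'],2),np.round(d['centre']).tolist(),np.round(at(p,d['centre'],0.008),3).tolist()) for d in ctrl.landmark_of(p,n)][:6])
    cv2.imwrite(f'pics/{c}0.png',ims[-1])
E
```

```text
pics
{'time': 0.0, 'qpos': array([ 1.14697917e+00,  2.87215885e-01,  1.57817592e+00, -3.08810042e-05,
        1.27860978e+00, -1.49964958e-01]), 'dq': array([ 4.72290093e-04,  1.21205755e-03, -1.37355218e-03, -9.95383388e-04,
        2.33512185e-05, -6.95955018e-04]), 'joint_efforts': array([-1.55179499e-03, -4.05986345e+01, -2.92620957e+01, -2.24991727e-04,
        5.82886802e-03,  9.34368614e-06]), 'eef_pos': array([0.18219859, 0.64917937, 0.19771438]), 'tcp_rot': array([ 1.36494111e-01,  9.90640150e-01, -1.15941727e-03, -3.26652447e-04]), 'contact_force': array([0.046985  , 1.2519131 , 0.71432593]), 'wrist_torque': array([ 0.03510365, -0.01420155,  0.00595889]), 'opening': 1.0048474028477075} 0.0187
scene [[-0.55, 0.638, -0.539, 1.111], [0.835, 0.408, -0.369, 0.418], [-0.015, -0.653, -0.757, 0.839], [0.0, 0.0, 0.0, 1.0]]
orange [(0.82, [197.0, 248.0], [0.489, -0.201, 0.008]), (0.55, [284.0, 338.0], [0.591, 0.12, 0.008])]
blue [(0.97, [291.0, 368.0], [0.574, 0.183, 0.008]), (0.82, [363.0, 450.0], [0.632, 0.385, 0.008]), (0.6, [283.0, 446.0], [0.469, 0.309, 0.008])]
plain1 [(0.83, [263.0, 295.0], [0.595, 0.014, 0.008]), (0.71, [274.0, 317.0], [0.593, 0.07, 0.008]), (0.69, [242.0, 351.0], [0.478, 0.086, 0.008]), (0.55, [285.0, 344.0], [0.587, 0.132, 0.008])]
rack [(0.78, [284.0, 336.0], [0.595, 0.118, 0.008])]
row_middle [(0.97, [280.0, 340.0], [0.582, 0.119, 0.008])]Traceback (most recent call last):
  File "<stdin>", line 8, in <module>
ValueError: it knows: blue, mat, orange, plain, rack, row_middle
```

```bash
python3 - <<'E'
from h import *
for c in ('scene','top'):
    p=snap(c,c+'0.png')
    print(c,np.round(p['extrinsics'],3).tolist())
    for n in ('orange','blue','plain','rack','row_middle','mat'):
        print(n,[(round(d['conf'],2),np.round(d['centre']).tolist(),np.round(at(p,d['centre'],0.008),3).tolist()) for d in ctrl.landmark_of(p,n)][:6])
E
```

```text
scene [[-0.55, 0.638, -0.539, 1.111], [0.835, 0.408, -0.369, 0.418], [-0.015, -0.653, -0.757, 0.839], [0.0, 0.0, 0.0, 1.0]]
orange [(0.78, [197.0, 245.0], [0.491, -0.206, 0.008])]
blue [(0.92, [283.0, 445.0], [0.469, 0.306, 0.008]), (0.76, [359.0, 448.0], [0.627, 0.38, 0.008]), (0.64, [293.0, 368.0], [0.578, 0.185, 0.008])]
plain [(0.91, [274.0, 322.0], [0.589, 0.078, 0.008]), (0.8, [262.0, 294.0], [0.594, 0.012, 0.008]), (0.74, [284.0, 343.0], [0.586, 0.129, 0.008]), (0.55, [240.0, 350.0], [0.473, 0.08, 0.008])]
rack [(0.66, [284.0, 336.0], [0.595, 0.118, 0.008])]
row_middle [(0.61, [281.0, 338.0], [0.584, 0.117, 0.008]), (0.15, [283.0, 339.0], [0.589, 0.122, 0.008])]
mat [(0.77, [202.0, 224.0], [0.535, -0.237, 0.008])]
top [[-0.007, -0.99, 0.138, 0.389], [-1.0, 0.008, 0.009, 0.038], [-0.01, -0.137, -0.99, 1.034], [0.0, 0.0, 0.0, 1.0]]
orange [(0.81, [256.0, 456.0], [0.493, -0.203, 0.008]), (0.22, [215.0, 245.0], [0.574, 0.186, 0.008])]
blue [(0.88, [211.0, 243.0], [0.581, 0.188, 0.008]), (0.62, [189.0, 144.0], [0.625, 0.378, 0.008]), (0.58, [274.0, 178.0], [0.465, 0.308, 0.008])]
plain [(0.97, [271.0, 302.0], [0.468, 0.079, 0.008]), (0.94, [204.0, 336.0], [0.593, 0.017, 0.008]), (0.76, [204.0, 306.0], [0.593, 0.073, 0.008]), (0.75, [212.0, 275.0], [0.579, 0.129, 0.008]), (0.53, [205.0, 280.0], [0.591, 0.12, 0.008])]
rack [(0.98, [207.0, 279.0], [0.588, 0.122, 0.008]), (0.19, [204.0, 337.0], [0.592, 0.015, 0.008])]
row_middle [(0.67, [209.0, 281.0], [0.584, 0.118, 0.008])]
mat [(0.63, [242.0, 480.0], [0.519, -0.25, 0.008])]
```

View pics/scene0.png

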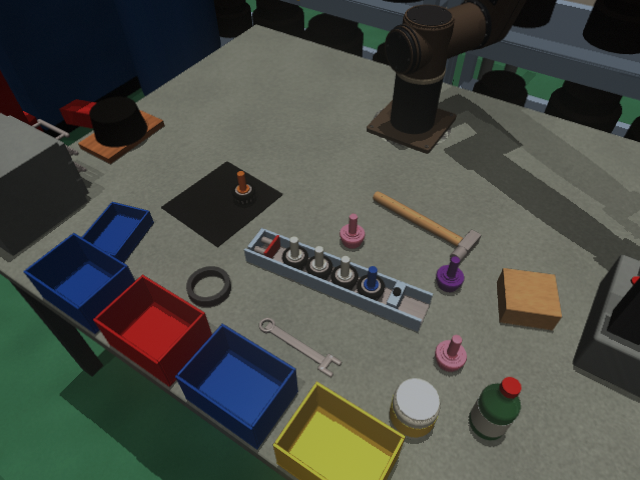

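View pics/top0.png

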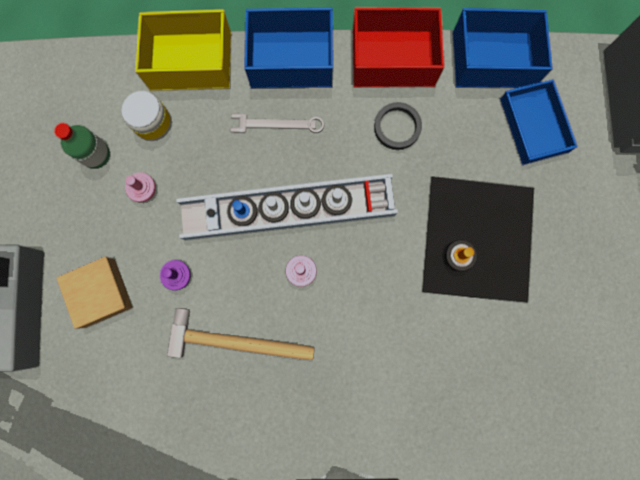

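The top view shows the row between the end block at (212,212) and the red keeper at (370,195), with the blue stem at (240,210) and three white stems at (274,205), (306,202) and (338,198). The orange bearing is on the mat at (461,255). The pink things at (139,187) and (301,271) and the purple one at (175,275) stand outside the rack, so they are look-alikes. Next I'll confirm this in one enlarged crop and measure.

```bash
python3 - <<'E'
from h import *
p=ctrl.read_camera('top');f=p['frame'][:,:,::-1]
m=ctrl.masks_of(p,'rack')[0];r=m['region'].astype(np.uint8)
pts=np.argwhere(r)
h=cv2.convexHull(np.array([at(p,q,0.038)[:2] for q in pts],np.float32))
print('rack rect',cv2.minAreaRect(h),cv2.boxPoints(cv2.minAreaRect(h)).round(3).tolist())
for n in ('orange','blue','plain'):
    for c in ('top','scene'):
        q=p if c=='top' else ctrl.read_camera('scene')
        for d in ctrl.masks_of(q,n):
            print(c,n,round(d['conf'],2),[round(x) for x in d['extent']])
# stems by colour: topmost disc at z
hsv=cv2.cvtColor(f,cv2.COLOR_BGR2HSV)
for name,lo,hi in (('blue',(105,150,60),(125,255,255)),('orange',(8,150,120),(20,255,255)),('red',(0,150,80),(6,255,255))):
    k=cv2.inRange(hsv,lo,hi);k[:150]=0;k[300:]=0
    n,l,s,c=cv2.connectedComponentsWithStats(k)
    for i in range(1,n):
        if s[i,4]>15: print(name,s[i].tolist(),c[i].round(1),at(p,c[i][::-1],0.09 if name!='orange' else .07).round(3))
a=cv2.resize(f[165:255,165:485],None,fx=2.5,fy=2.5,interpolation=cv2.INTER_CUBIC)
b=cv2.resize(q['frame'][220:340,230:450,::-1],None,fx=2.8,fy=2.8,interpolation=cv2.INTER_CUBIC)
o=np.zeros((a.shape[0]+b.shape[0],800,3),np.uint8);o[:a.shape[0],:a.shape[1]]=a;o[a.shape[0]:,:b.shape[1]]=b
cv2.imwrite('pics/crop1.png',o)
E
```

```text
rack rect ((0.5820645093917847, 0.107001394033432), (0.08169800043106079, 0.3957042992115021), 6.173134803771973) [[0.5199999809265137, 0.29899999499320984], [0.5630000233650208, -0.09399999678134918], [0.6439999938011169, -0.08500000089406967], [0.6010000109672546, 0.30799999833106995]]
top orange 0.96 [445, 240, 474, 273]
scene orange 0.6 [233, 174, 258, 206]
top blue 0.92 [160, 257, 189, 288]
top blue 0.59 [227, 197, 258, 229]
top blue 0.28 [443, 242, 475, 272]
scene blue 0.81 [435, 332, 467, 371]
scene blue 0.74 [436, 258, 460, 291]
scene blue 0.66 [356, 265, 386, 299]
top plain 0.98 [257, 191, 290, 221]
top plain 0.96 [324, 188, 349, 218]
top plain 0.91 [283, 255, 315, 287]
scene plain 0.95 [306, 245, 332, 279]
scene plain 0.61 [331, 257, 355, 287]
scene plain 0.59 [338, 214, 369, 247]
blue [525, 150, 45, 13, 299] [541.7 153.7] [ 0.665 -0.345  0.09 ]
blue [233, 200, 16, 18, 179] [240.2 208.7] [0.57  0.182 0.09 ]
orange [467, 247, 7, 9, 21] [471.1 250. ] [ 0.498 -0.216  0.07 ]
orange [456, 248, 14, 15, 80] [461.3 255.5] [ 0.488 -0.198  0.07 ]
red [365, 181, 7, 30, 116] [367.6 195.5] [ 0.591 -0.036  0.09 ]
```

View pics/crop1.png

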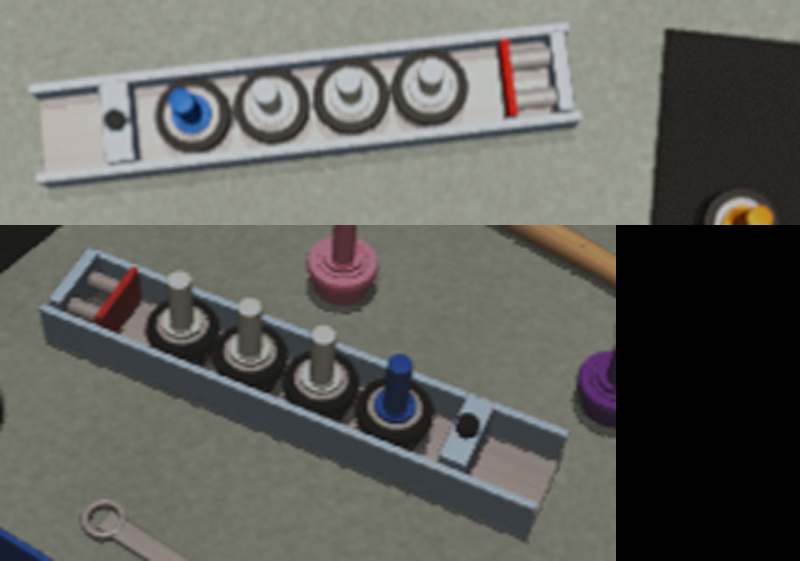

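```bash
python3 - <<'E'
from h import *
p=ctrl.read_camera('top')
def w(x,y,z): return at(p,(165+y/2.5-.3,165+x/2.5-.3),z)[:2]
for L,z in (([(30,88),(567,27)],.038),([(40,182),(578,120)],.038)):
    a,b=[w(*c,z) for c in L];d=a-b;print('wall',a.round(4),b.round(4),np.degrees(np.arctan2(-d[0],d[1])),np.linalg.norm(d))
S=np.array([w(*c,.09) for c in((181,102),(266,92),(348,80),(430,68))])
R=np.array([w(*c,.036) for c in((192,114),(272,104),(351,95),(430,87))])
for A in (S,R):
    print(A.round(4).tolist(),np.linalg.norm(np.diff(A,axis=0),axis=1).round(4)); d=np.polyfit(A[:,1],A[:,0],1);print(np.degrees(np.arctan(-d[0])))
print('block',w(130,120,.054),'keeper',w(508,77,.053))
for c in ('top','scene'):
    q=ctrl.read_camera(c)
    print(c,[at(q,d['centre'],.004)[:2].round(4) for d in ctrl.landmark_of(q,'orange')[:1]],[at(q,d['centre'],.008)[:2].round(4) for d in ctrl.landmark_of(q,'row_middle')[:1]])
E
```

```text
wall [0.5976 0.3066] [ 0.6389 -0.0846] 6.023932321427772 0.3933178496236348
wall [0.5284 0.2972] [ 0.5702 -0.0906] 6.143882927403951 0.39005523782914425
[[0.5757, 0.1873], [0.582, 0.1289], [0.5898, 0.0728], [0.5977, 0.0166]] [0.0587 0.0567 0.0567]
7.409262346720337
[[0.5774, 0.1877], [0.5842, 0.1297], [0.5902, 0.0726], [0.5956, 0.0155]] [0.0584 0.0574 0.0574]
6.036507044594959
block [0.57015806 0.2293147 ] keeper [ 0.59889874 -0.0396793 ]
top [array([ 0.4922, -0.2069])] [array([0.5852, 0.1213])]
scene [array([ 0.4912, -0.2021])] [array([0.5805, 0.1188])]
```

servo_tool(increments=[[0, 9.92, -12.27, 0, -13.64], [0, 9.92, -12.27, 0, -13.64], [0, 9.92, -12.27, 0, -13.64], [0, 9.92, -12.27, 0, -13.64], [0, 9.92, -12.27, 0, -13.64], [0, 9.92, -12.27, 0, -13.64], [0, 9.92, -12.27, 0, -13.64], [0, 9.92, -12.27, 0, -13.64], [0, 9.92, -12.27, 0, -13.64], [0, 9.92, -12.27, 0, -13.64]], grip_force=30)

```text
time: 2.73
eef_pos: [0.4454, 0.3241, 0.1995]
tcp_rot: [0.67, 0.742, 0.0, 0.0]
contact_force: [0.9, 0.3, -0.0]
opening: 0.002
```

servo_tool(increments=[[0, 0.67, -0.83, 0, 0], [0, 1.34, -1.66, 0, 0], [0, 2.0, -2.49, 0, 0], [0, 2.67, -3.32, -0.3, 0], [0, 3.34, -4.145, -0.7, 0.06], [0, 3.34, -4.145, -1.2, 0.06], [0, 3.34, -4.145, -1.8, 0.06], [0, 3.34, -4.145, -2.2, 0.06], [0, 3.34, -4.145, -2.2, 0.06], [0, 3.34, -4.145, -2.2, 0.06]])

```text
time: 3.57
eef_pos: [0.5783, 0.1582, 0.1106]
tcp_rot: [0.668, 0.744, -0.0, -0.001]
contact_force: [-0.4, -0.6, 0.7]
opening: 0.001
```

```bash
python3 - <<'E'
from h import *
s=ctrl.get_state();print(s['time'],s['eef_pos'].round(4),s['contact_force'].round(2))
p=snap('wrist');f=p['frame'][:,:,::-1].copy()
X=s['eef_pos']; 
u=np.array([-.1063,.9943,0]);o=np.array([.583,.1195,0])
for z,c in ((.09,(0,255,0)),(.038,(0,0,255))):
    for sv in (.0683,.010,-.0474,-.105):
        r=proj(p,o+u*sv+[0,0,z])[0];cv2.drawMarker(f,(int(r[1]),int(r[0])),c,0,14,1)
cv2.imwrite('pics/w1.png',f)
q=ctrl.read_camera('top')
E
```

```text
3.5667 [0.5783 0.1582 0.1106] [-0.43 -0.63  0.67]
```

View pics/w1.png

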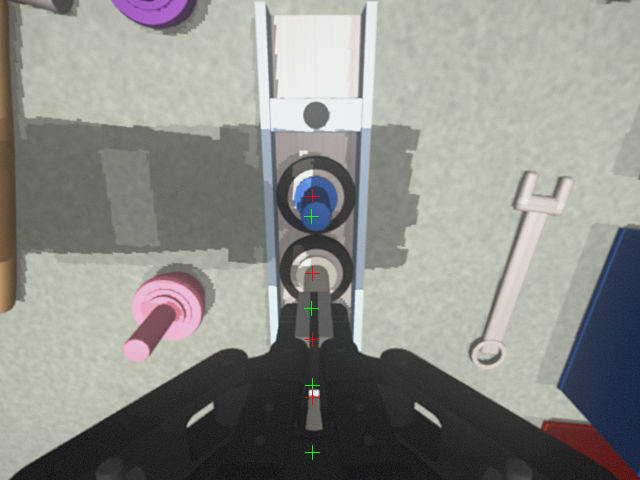

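```bash
python3 - <<'E'
from h import *
s=ctrl.get_state();p=ctrl.read_camera('wrist');X=s['eef_pos'];u=np.array([-.1063,.9943,0])
print(np.round(p['extrinsics'],3).tolist())
for d in (-.011,0,.011): print(proj(p,X+u*d),proj(p,np.r_[X[:2],.09]+u*d))
E
```

```text
[[0.994, 0.099, 0.038, 0.572], [0.106, -0.943, -0.315, 0.24], [0.005, 0.317, -0.948, 0.288], [0.0, 0.0, 0.0, 1.0]]
[[297.96122551 310.60696246]] [[279.5759626  310.72095762]]
[[279.450505   310.55413655]] [[262.68798536 310.67515288]]
[[260.26867791 310.49903869]] [[245.24742512 310.62756964]]
```

```bash
python3 - <<'E'
from h import *
p=ctrl.read_camera('wrist');f=p['frame'][220:420,220:420,::-1]
f=cv2.convertScaleAbs(f,alpha=1.6,beta=30)
cv2.imwrite('pics/w2.png',cv2.resize(f,None,fx=3,fy=3,interpolation=cv2.INTER_CUBIC))
E
```

```text
(no output)
```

View pics/w2.png

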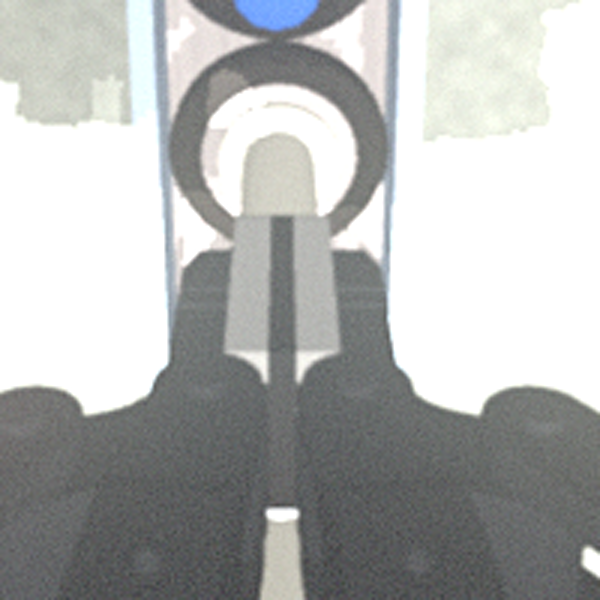

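```bash
python3 - <<'E'
from h import *
X=ctrl.get_state()['eef_pos'];u=np.array([-.1063,.9943,0]);v=np.array([.9943,.1063,0])
out=[]
for c in('scene','top'):
    p=ctrl.read_camera(c)
    r0=proj(p,X)[0].astype(int);a=max(r0[0]-50,0);b=r0[1]-65
    f=cv2.resize(cv2.convertScaleAbs(p['frame'][a:a+100,b:b+130,::-1],alpha=1.4,beta=20),None,fx=6,fy=6,interpolation=cv2.INTER_CUBIC)[:,:]
    for d in (-.011,0,.011):
        r=(proj(p,X+u*d)[0]-[a,b])*6+3
        cv2.drawMarker(f,(int(r[1]),int(r[0])),(0,0,255) if d else (0,255,0),0,12,1)
    out.append(f[:,:])
o=np.hstack(out);o=cv2.resize(o,(800,int(800*o.shape[0]/o.shape[1])),interpolation=cv2.INTER_AREA)
cv2.imwrite('pics/s2.png',o)
E
```

```text
(no output)
```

View pics/s2.png

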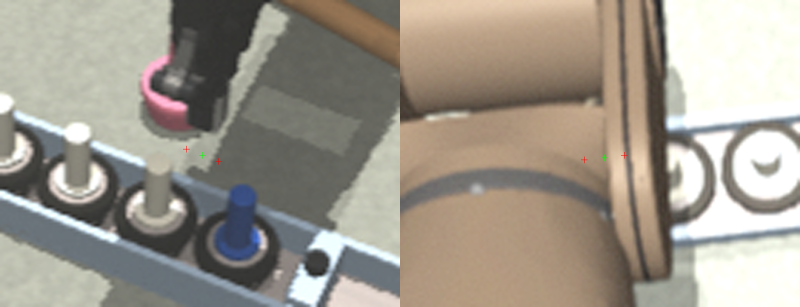

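```bash
python3 - <<'E'
from h import *
from scipy.optimize import fsolve
X=ctrl.get_state()['eef_pos'];u=np.array([-.1063,.9943,0]);v=np.array([.9943,.1063,0])
p=ctrl.read_camera('wrist')
for L in (.0187,.025,.03,.0375):
    g=lambda a:[proj(p,X+u*a[0]+[0,0,a[1]])[0,0]-291.7,proj(p,X+u*a[0]+[0,0,a[1]+L])[0,0]-337.3]
    a=fsolve(g,[0,.01]);
    wpx=np.diff(proj(p,[X+u*a[0]+[0,0,a[1]]-v*.01,X+u*a[0]+[0,0,a[1]]+v*.01])[:,1])/20
    print(L,a.round(4),'px/mm',wpx)
c=ctrl.read_camera('scene')
for h in (0,.005,.01,.015,.02,.03): print(h,proj(c,X+[0,0,h])[0].round(1), [proj(c,X+[0,0,h]+u*d)[0].round(1).tolist() for d in (-.011,.011)])
r0=proj(c,X)[0].astype(int);print('crop origin',r0-[50,65])
E
```

```text
0.0187 [0.0426 0.0975] px/mm [4.19874866]
0.025 [0.0293 0.0715] px/mm [3.14024258]
0.03 [0.0187 0.0508] px/mm [2.61672943]
0.0375 [0.0029 0.0198] px/mm [2.09329023]
0 [256.1 359.3] [[254.1, 354.1], [258.1, 364.7]]
0.005 [254.4 359.5] [[252.4, 354.2], [256.5, 364.8]]
0.01 [252.8 359.6] [[250.8, 354.3], [254.8, 365.0]]
0.015 [251.1 359.8] [[249.1, 354.4], [253.1, 365.2]]
0.02 [249.4 359.9] [[247.4, 354.6], [251.4, 365.3]]
0.03 [245.9 360.2] [[243.9, 354.8], [248.0, 365.7]]
crop origin [206 294]
```

servo_tool(increments=[[0, 0, 0, -0.2, 0], [0, 0, 0, -0.4, 0], [0, 0, 0, -0.6, 0], [0, 0, 0, -0.8, 0], [0, 0, 0, -1.0, 0], [0, 0, 0, -1.2, 0], [0, 0, 0, -1.35, 0], [0, 0, 0, -1.5, 0], [0, 0, 0, -1.5, 0], [0, 0, 0, -1.5, 0]])

```text
time: 4.8
eef_pos: [0.5793, 0.1586, 0.0522]
tcp_rot: [0.668, 0.744, 0.001, 0.0]
contact_force: [0.2, -0.4, -0.3]
opening: -0.001
```

```bash
python3 - <<'E'
from h import *
s=ctrl.get_state();X=s['eef_pos'];u=np.array([-.1063,.9943,0]);print(X.round(4),s['contact_force'].round(2),s['opening'])
c=ctrl.read_camera('scene');p=ctrl.read_camera('wrist')
a=c['frame'][210:310,290:420,::-1];b=p['frame'][200:330,240:400,::-1]
a=cv2.resize(cv2.convertScaleAbs(a,alpha=1.3,beta=20),(400,308),interpolation=cv2.INTER_CUBIC);b=cv2.resize(cv2.convertScaleAbs(b,alpha=1.3,beta=30),(379,308),interpolation=cv2.INTER_CUBIC)
r=(proj(c,X)[0]-[210,290])*3.08;cv2.drawMarker(a,(int(r[1]),int(r[0])),(0,0,255),0,10,1)
cv2.imwrite('pics/s3.png',np.hstack([a,b]))
E
```

```text
[0.5793 0.1586 0.0522] [ 0.18 -0.42 -0.3 ] -0.0008687204541912644
```

View pics/s3.png

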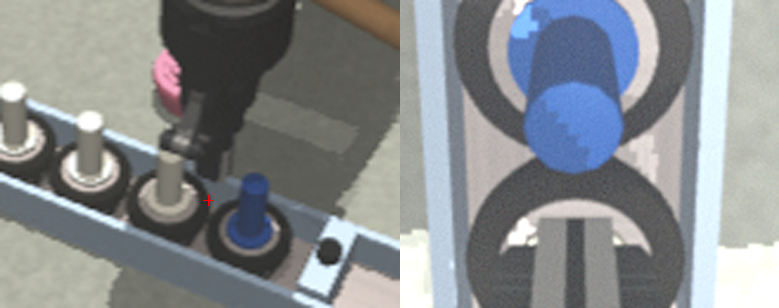

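servo_tool(increments=[[0, 0, 0, -0.05, 0], [0, 0, 0, -0.1, 0], [0, 0, 0, -0.15, 0], [0, 0, 0, -0.2, 0], [0, 0, 0, -0.25, 0], [0, 0, 0, -0.3, 0], [0, 0, 0, -0.3, 0], [0, 0, 0, -0.3, 0], [0, 0, 0, -0.3, 0], [0, 0, 0, -0.3, 0]])

```text
time: 5.73
eef_pos: [0.5801, 0.1587, 0.0412]
tcp_rot: [0.668, 0.744, 0.002, 0.001]
contact_force: [-0.7, 0.5, 0.1]
opening: -0.002
```

servo_tool(increments=[[0, 0, 0, -0.01, 0], [0, 0, 0, -0.02, 0], [0, 0, 0, -0.03, 0], [0, 0, 0, -0.04, 0], [0, 0, 0, -0.05, 0], [0, 0, 0, -0.06, 0], [0, 0, 0, -0.07, 0], [0, 0, 0, -0.07, 0], [0, 0, 0, -0.07, 0], [0, 0, 0, -0.07, 0]])

```text
time: 6.57
eef_pos: [0.5801, 0.1587, 0.0384]
tcp_rot: [0.668, 0.744, 0.002, 0.001]
contact_force: [0.4, 0.2, 0.3]
opening: 0.002
```

servo_tool(increments=[[0, 0, 0, -0.02, 0], [0, 0, 0, -0.04, 0], [0, 0, 0, -0.06, 0], [0, 0, 0, -0.08, 0], [0, 0, 0, -0.1, 0], [0, 0, 0, -0.1, 0], [0, 0, 0, -0.1, 0], [0, 0, 0, -0.1, 0], [0, 0, 0, -0.1, 0], [0, 0, 0, -0.1, 0]])

```text
time: 7.4
eef_pos: [0.5801, 0.1587, 0.0345]
tcp_rot: [0.668, 0.744, 0.002, 0.001]
contact_force: [0.5, 1.0, -0.5]
opening: 0.004
```

servo_tool(increments=[[0, 0, 0, -0.03, 0], [0, 0, 0, -0.06, 0], [0, 0, 0, -0.09, 0], [0, 0, 0, -0.12, 0], [0, 0, 0, -0.15, 0], [0, 0, 0, -0.18, 0], [0, 0, 0, -0.2, 0], [0, 0, 0, -0.2, 0], [0, 0, 0, -0.2, 0], [0, 0, 0, -0.2, 0]])

```text
time: 8.23
eef_pos: [0.5802, 0.1587, 0.0266]
tcp_rot: [0.668, 0.744, 0.002, 0.001]
contact_force: [0.4, -0.1, 0.3]
opening: 0.003
```

```bash
python3 - <<'E'
from h import *
s=ctrl.get_state();X=s['eef_pos'];u=np.array([-.1063,.9943,0]);print(X.round(4),s['contact_force'].round(2),s['opening'])
c=ctrl.read_camera('scene');p=ctrl.read_camera('wrist')
a=c['frame'][220:310,290:400,::-1];b=p['frame'][180:350,240:400,::-1]
a=cv2.resize(cv2.convertScaleAbs(a,alpha=1.5,beta=20),None,fx=4,fy=4,interpolation=cv2.INTER_CUBIC);b=cv2.resize(cv2.convertScaleAbs(b,alpha=1.3,beta=30),(339,360),interpolation=cv2.INTER_CUBIC)
r=(proj(c,X)[0]-[220,290])*4;cv2.drawMarker(a,(int(r[1]),int(r[0])),(0,0,255),0,10,1)
cv2.imwrite('pics/s4.png',np.hstack([a,b]))
E
```

```text
[0.5802 0.1587 0.0266] [ 0.44 -0.14  0.26] 0.002597694616064125
```

View pics/s4.png

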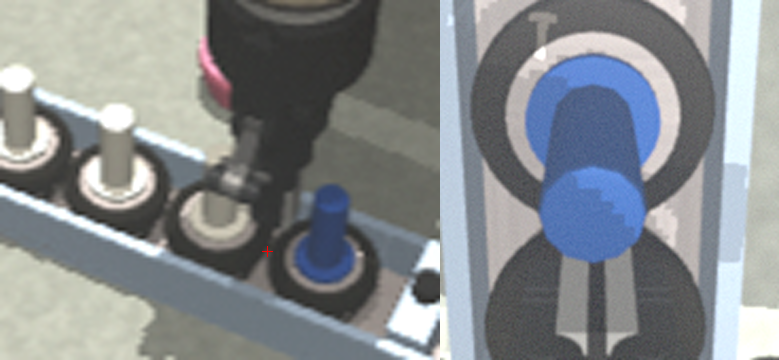

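servo_tool(increments=[[0, -0.005, 0.05, 0, 0], [0, -0.011, 0.1, 0, 0], [0, -0.016, 0.15, 0, 0], [0, -0.021, 0.2, 0, 0], [0, -0.024, 0.225, 0, 0], [0, -0.027, 0.25, 0, 0], [0, -0.029, 0.275, 0, 0], [0, -0.032, 0.3, 0, 0], [0, -0.035, 0.325, 0, 0], [0, -0.037, 0.35, 0, 0]])

```text
time: 9.17
eef_pos: [0.5788, 0.1727, 0.0267]
tcp_rot: [0.668, 0.744, 0.002, 0.001]
contact_force: [0.9, -2.1, 0.5]
opening: 0.0
```

servo_tool(increments=[[0, -0.002, 0.02, 0, 0], [0, -0.004, 0.04, 0, 0], [0, -0.006, 0.06, 0, 0], [0, -0.009, 0.08, 0, 0], [0, -0.011, 0.1, 0, 0], [0, -0.013, 0.12, 0, 0], [0, -0.015, 0.14, 0, 0], [0, -0.017, 0.16, 0, 0], [0, -0.018, 0.17, 0, 0], [0, -0.019, 0.18, 0, 0]])

```text
time: 10.0
eef_pos: [0.5781, 0.1799, 0.0267]
tcp_rot: [0.668, 0.744, 0.002, 0.001]
contact_force: [-0.0, -1.8, 1.0]
opening: 0.002
```

servo_tool(increments=[[0, -0.001, 0.01, 0, 0], [0, -0.002, 0.02, 0, 0], [0, -0.003, 0.03, 0, 0], [0, -0.004, 0.04, 0, 0], [0, -0.005, 0.05, 0, 0], [0, -0.005, 0.05, 0, 0], [0, -0.005, 0.05, 0, 0], [0, -0.005, 0.05, 0, 0], [0, -0.005, 0.05, 0, 0], [0, -0.005, 0.05, 0, 0]])

```text
time: 10.83
eef_pos: [0.5779, 0.1819, 0.0267]
tcp_rot: [0.668, 0.744, 0.002, 0.001]
contact_force: [0.2, -1.9, 0.3]
opening: -0.001
```

servo_tool(increments=[[0, -0.001, 0.01, 0, 0], [0, -0.002, 0.02, 0, 0], [0, -0.003, 0.03, 0, 0], [0, -0.004, 0.04, 0, 0], [0, -0.004, 0.04, 0, 0], [0, -0.004, 0.04, 0, 0], [0, -0.004, 0.04, 0, 0], [0, -0.004, 0.04, 0, 0], [0, -0.004, 0.04, 0, 0], [0, -0.004, 0.04, 0, 0]])

```text
time: 11.67
eef_pos: [0.5778, 0.1834, 0.0268]
tcp_rot: [0.668, 0.744, 0.002, 0.001]
contact_force: [0.1, -3.2, 2.1]
opening: 0.001
```

servo_tool(increments=[[0, -0.001, 0.01, 0, 0], [0, -0.002, 0.02, 0, 0], [0, -0.003, 0.03, 0, 0], [0, -0.004, 0.04, 0, 0], [0, -0.004, 0.04, 0, 0], [0, -0.004, 0.04, 0, 0], [0, -0.004, 0.04, 0, 0], [0, -0.004, 0.04, 0, 0], [0, -0.004, 0.04, 0, 0], [0, -0.004, 0.04, 0, 0]])

```text
time: 12.5
eef_pos: [0.5782, 0.1841, 0.0271]
tcp_rot: [0.668, 0.744, 0.001, 0.002]
contact_force: [0.9, -6.1, 2.6]
opening: -0.0
```

servo_tool(increments=[[0, 0.025, -0.23, 0, 0], [0, 0.05, -0.46, 0, 0], [0, 0.075, -0.7, 0, 0], [0, 0.08, -0.76, 0, 0], [0, 0.087, -0.82, 0, 0], [0, 0.094, -0.88, 0, 0], [0, 0.1, -0.94, 0, 0], [0, 0.107, -1.0, 0, 0], [0, 0.113, -1.06, 0, 0], [0, 0.12, -1.12, 0, 0]])

```text
time: 13.33
eef_pos: [0.5837, 0.1401, 0.0281]
tcp_rot: [0.668, 0.744, 0.003, 0.003]
contact_force: [-0.8, 4.3, 4.5]
opening: 0.003
```

servo_tool(increments=[[0, 0, 0.0, 0.03, 0], [0, 0, 0.0, 0.06, 0], [0, 0.003, -0.03, 0.06, 0], [0, 0.008, -0.07, 0.06, 0], [0, 0.012, -0.11, 0.06, 0], [0, 0.016, -0.15, 0.06, 0], [0, 0.02, -0.19, 0.06, 0], [0, 0.024, -0.23, 0.06, 0], [0, 0.028, -0.26, 0.06, 0], [0, 0.03, -0.28, 0.06, 0]])

```text
time: 14.17
eef_pos: [0.5853, 0.1287, 0.0308]
tcp_rot: [0.668, 0.744, 0.003, 0.003]
contact_force: [-0.1, 2.7, 4.6]
opening: 0.004
```

```bash
python3 - <<'E'
from h import *
s=ctrl.get_state();X=s['eef_pos'];print(X.round(4),s['contact_force'].round(2),s['wrist_torque'].round(2))
c=ctrl.read_camera('scene');p=ctrl.read_camera('wrist')
a=c['frame'][215:310,260:400,::-1];b=p['frame'][90:400,210:430,::-1]
a=cv2.resize(cv2.convertScaleAbs(a,alpha=1.5,beta=20),None,fx=3.6,fy=3.6,interpolation=cv2.INTER_CUBIC)[:342];b=cv2.resize(cv2.convertScaleAbs(b,alpha=1.3,beta=30),(243,342),interpolation=cv2.INTER_CUBIC)
cv2.imwrite('pics/s5.png',np.hstack([a,b]))
E
```

```text
[0.5853 0.1287 0.0308] [-0.06  2.68  4.55] [0.44 0.1  0.04]
```

View pics/s5.png

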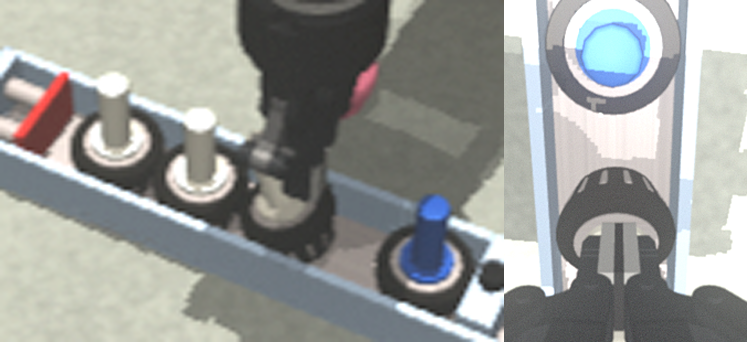

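White1 has tipped: its stem leans towards the keeper and its near side is lifted. The fingertips are contacting the stem too high. I'll back off gently so it settles, then push lower, at the rim, inside the gap.

servo_tool(increments=[[0, -0.005, 0.05, 0, 0], [0, -0.011, 0.1, 0, 0], [0, -0.016, 0.15, 0, 0], [0, -0.021, 0.2, 0, 0], [0, -0.027, 0.25, 0, 0], [0, -0.032, 0.3, 0, 0], [0, -0.04, 0.37, 0, 0], [0, -0.05, 0.47, 0, 0], [0, -0.063, 0.59, 0, 0], [0, -0.075, 0.7, 0, 0]])

```text
time: 15.1
eef_pos: [0.5822, 0.157, 0.0307]
tcp_rot: [0.668, 0.744, 0.003, 0.003]
contact_force: [0.2, -0.4, 0.5]
opening: 0.001
```

```bash
python3 - <<'E'
from h import *
s=ctrl.get_state();X=s['eef_pos'];print(X.round(4),s['contact_force'].round(2),s['wrist_torque'].round(2))
c=ctrl.read_camera('scene');p=ctrl.read_camera('wrist')
a=c['frame'][215:310,260:400,::-1];b=p['frame'][40:350,210:430,::-1]
a=cv2.resize(cv2.convertScaleAbs(a,alpha=1.5,beta=20),None,fx=3.6,fy=3.6,interpolation=cv2.INTER_CUBIC)[:342];b=cv2.resize(cv2.convertScaleAbs(b,alpha=1.3,beta=30),(243,342),interpolation=cv2.INTER_CUBIC)
cv2.imwrite('pics/s6.png',np.hstack([a,b]))
o=np.array([.583,.1195]);u=np.array([-.1063,.9943]);v=np.array([.9943,.1063])
for n in('blue','plain'):
  for q in(c,p):
    for z in(.008,): print(n,[(round(d['conf'],2),np.round(d['centre']).tolist(),((at(q,d['centre'],z)[:2]-o)@np.c_[u,v]).round(4).tolist()) for d in ctrl.landmark_of(q,n)])
E
```

```text
[0.5822 0.157  0.0307] [ 0.16 -0.36  0.51] [-0.01 -0.    0.04]
blue [(0.89, [361.0, 446.0], [0.2534, 0.077]), (0.86, [295.0, 376.0], [0.0807, -0.0009]), (0.7, [286.0, 444.0], [0.1981, -0.0836])]
blue [(0.78, [185.0, 309.0], [0.0848, 0.0022])]
plain [(0.9, [261.0, 291.0], [-0.1173, -0.0015]), (0.89, [275.0, 313.0], [-0.0563, 0.0108]), (0.8, [286.0, 342.0], [0.0106, 0.0086]), (0.36, [240.0, 349.0], [-0.0295, -0.113])]
plain [(0.92, [347.0, 132.0], [-0.0195, -0.1108])]
```

View pics/s6.png

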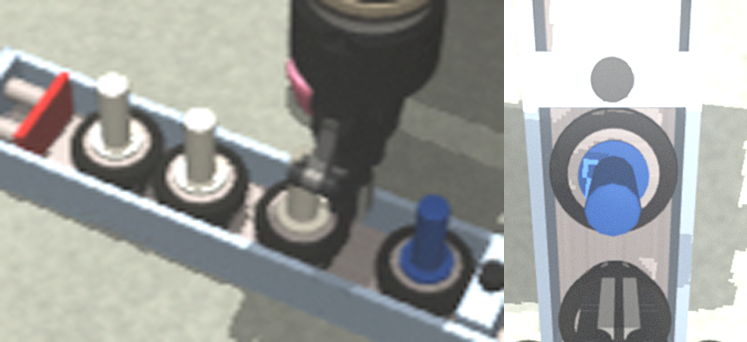

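servo_tool(increments=[[0, 0, 0, -0.03, 0], [0, 0, 0, -0.06, 0], [0, 0, 0, -0.09, 0], [0, 0, 0, -0.12, 0], [0, 0, 0, -0.13, 0], [0, 0, 0, -0.14, 0], [0, 0, 0, -0.15, 0], [0, 0, 0, -0.16, 0], [0, 0, 0, -0.17, 0], [0, 0, 0, -0.17, 0]])

```text
time: 16.23
eef_pos: [0.5821, 0.1566, 0.0238]
tcp_rot: [0.668, 0.744, 0.003, 0.003]
contact_force: [0.1, 0.2, 0.2]
opening: -0.003
```

servo_tool(increments=[[0, 0, 0, -0.01, 0], [0, 0, 0, -0.02, 0], [0, 0, 0, -0.03, 0], [0, 0, 0, -0.04, 0], [0, 0, 0, -0.05, 0], [0, 0, 0, -0.05, 0], [0, 0, 0, -0.05, 0], [0, 0, 0, -0.05, 0], [0, 0, 0, -0.05, 0], [0, 0, 0, -0.05, 0]])

```text
time: 17.07
eef_pos: [0.5821, 0.1566, 0.0219]
tcp_rot: [0.668, 0.744, 0.003, 0.003]
contact_force: [-0.0, 0.7, 0.4]
opening: -0.002
```

servo_tool(increments=[[0, 0, 0, -0.01, 0], [0, 0, 0, -0.02, 0], [0, 0, 0, -0.03, 0], [0, 0, 0, -0.04, 0], [0, 0, 0, -0.05, 0], [0, 0, 0, -0.06, 0], [0, 0, 0, -0.06, 0], [0, 0, 0, -0.06, 0], [0, 0, 0, -0.06, 0], [0, 0, 0, -0.06, 0]])

```text
time: 17.9
eef_pos: [0.5822, 0.1566, 0.0195]
tcp_rot: [0.668, 0.744, 0.003, 0.003]
contact_force: [-0.8, 0.3, -0.7]
opening: 0.001
```

servo_tool(increments=[[0, 0, 0, -0.01, 0], [0, 0, 0, -0.02, 0], [0, 0, 0, -0.03, 0], [0, 0, 0, -0.04, 0], [0, 0, 0, -0.05, 0], [0, 0, 0, -0.05, 0], [0, 0, 0, -0.05, 0], [0, 0, 0, -0.05, 0], [0, 0, 0, -0.05, 0], [0, 0, 0, -0.05, 0]])

```text
time: 18.73
eef_pos: [0.5822, 0.1566, 0.0176]
tcp_rot: [0.668, 0.744, 0.003, 0.003]
contact_force: [-0.1, 0.4, 0.7]
opening: 0.002
```

```bash
python3 - <<'E'
from h import *
f=cv2.imread('pics/w1.png')
R=np.array([[0.994,0.099,0.038,0.572],[0.106,-0.943,-0.315,0.24],[0.005,0.317,-0.948,0.288],[0,0,0,1]])
p=ctrl.read_camera('wrist');s=ctrl.get_state();print(np.round(p['extrinsics'],4).tolist(),s['eef_pos'].round(4))
cur=p['extrinsics']
u=np.array([-.1063,.9943,0]);v=np.array([.9943,.1063,0]);o=np.array([.583,.1195,0])
q=dict(p);q['extrinsics']=R
for dz in(0,.02,.03):
    E=R.copy();E[2,3]+=dz;q['extrinsics']=E
    print(dz,'72mm@.038',[np.diff(proj(q,[o+u*sv-v*.036+[0,0,.038],o+u*sv+v*.036+[0,0,.038]]),axis=0)[0].round(1).tolist() for sv in(.0683,.15,.19)],
     'blue rim',proj(q,[o+u*(.0683+d)+[0,0,.036] for d in(-.028,.028)])[:,0].round(1),'rim w',np.diff(proj(q,[o+u*.0683-v*.028+[0,0,.034],o+u*.0683+v*.028+[0,0,.034]])[:,1]),
     'stemtop w',np.diff(proj(q,[o+u*.0683-v*.009+[0,0,.09],o+u*.0683+v*.009+[0,0,.09]])[:,1]))
g=cv2.cvtColor(f,cv2.COLOR_BGR2GRAY)
for r in(190,90,40): print(r,g[r,250:390].tolist())
b=cv2.inRange(cv2.cvtColor(f,cv2.COLOR_BGR2HSV),(100,150,40),(130,255,255));print('blue cols row213',np.where(b[213,250:380])[0][[0,-1]]+250, np.where(b[205:235,316])[0]+205)
E
```

```text
[[0.9943, 0.0982, 0.0424, 0.5735], [0.1066, -0.943, -0.3153, 0.2383], [0.009, 0.318, -0.948, 0.1923], [0.0, 0.0, 0.0, 1.0]] [0.5822 0.1565 0.0175]
0 72mm@.038 [[-0.1, 102.2], [0.1, 114.4], [0.2, 121.7]] blue rim [232.8 154.9] rim w [78.33293438] stemtop w [31.7057211]
0.02 72mm@.038 [[-0.1, 95.1], [0.1, 105.5], [0.2, 111.7]] blue rim [225.  152.1] rim w [72.96147591] stemtop w [29.01503043]
0.03 72mm@.038 [[-0.1, 91.9], [0.0, 101.6], [0.1, 107.3]] blue rim [221.5 150.9] rim w [70.54309745] stemtop w [27.83416885]
190 [109, 108, 107, 109, 109, 109, 107, 106, 109, 105, 106, 106, 105, 108, 132, 144, 145, 142, 144, 142, 144, 142, 126, 93, 81, 84, 66, 57, 53, 61, 52, 59, 58, 60, 61, 50, 53, 56, 83, 116, 124, 119, 144, 208, 226, 198, 148, 132, 134, 135, 134, 134, 134, 135, 130, 124, 102, 74, 61, 56, 60, 60, 76, 64, 63, 58, 62, 65, 63, 65, 61, 60, 60, 61, 66, 78, 86, 93, 96, 94, 93, 94, 95, 93, 89, 100, 138, 155, 158, 156, 158, 158, 146, 103, 66, 61, 58, 64, 61, 65, 59, 62, 62, 64, 58, 74, 83, 83, 99, 146, 175, 179, 177, 177, 178, 179, 178, 169, 146, 129, 131, 133, 130, 132, 133, 128, 127, 
[... 896 characters left out ...]
, 192, 231, 235, 232, 233, 234, 234, 235, 235, 235, 235, 234, 235, 232, 234, 234, 233, 232, 233, 233, 233, 234, 235, 235, 235, 234, 235, 234, 236, 234, 235, 234, 236, 235, 235, 236, 235, 235, 235, 235, 233, 235, 236, 235, 235, 236, 235, 235, 236, 236, 235, 236, 236, 236, 236, 236, 235, 236, 237, 237, 237, 236, 236, 237, 236, 235, 235, 235, 236, 236, 234, 234, 235, 233, 228, 225, 223, 223, 220, 221, 223, 224, 226, 224, 200, 146, 105, 97, 98, 136, 206, 235, 237, 238, 236, 236, 236, 236, 237, 231, 216, 189, 186, 184, 186, 187, 185, 187, 185, 186, 186, 185, 186, 184, 183]
blue cols row213 [302 329] [205 206 207 208 209 210 211 212 214 215 217 218 219 220 221 222 223 224
 225 226 227 228 229 230]
```

servo_tool(increments=[[0, 0.006, -0.06, 0.03, 0], [0, 0.013, -0.12, 0.03, 0], [0, 0.018, -0.17, 0.03, 0], [0, 0.023, -0.22, 0.03, 0], [0, 0.029, -0.27, 0.03, 0], [0, 0.034, -0.32, 0.03, 0], [0, 0.039, -0.37, 0.03, 0], [0, 0.043, -0.4, 0.03, 0], [0, 0.046, -0.43, 0.03, 0], [0, 0.049, -0.46, 0.03, 0]])

```text
time: 19.62
eef_pos: [0.5843, 0.1388, 0.0191]
tcp_rot: [0.668, 0.744, 0.003, 0.002]
contact_force: [-0.7, 4.9, 2.1]
opening: -0.0
```

servo_tool(increments=[[0, -0.005, 0.05, 0, 0], [0, -0.011, 0.1, 0, 0], [0, -0.011, 0.1, 0.5, 0], [0, -0.011, 0.1, 1.1, 0], [0, -0.011, 0.1, 1.7, 0], [0, 0.03, -0.4, 1.7, 0], [0, 0.08, -1.17, 1.7, 0], [0, 0.08, -1.17, 1.7, 0], [0, 0.08, -1.17, 1.7, 0], [0, 0.08, -1.17, 1.7, 0]])

```text
time: 20.45
eef_pos: [0.5872, 0.092, 0.0867]
tcp_rot: [0.669, 0.744, 0.003, 0.002]
contact_force: [0.6, 0.4, -0.9]
opening: -0.004
```

```bash
cat >> h.py <<'E'
O=np.array([.583,.1195]);U=np.array([-.1063,.9943]);V=np.array([.9943,.1063])
def sv(x): return ((np.asarray(x)[:2]-O)@np.c_[U,V]).round(4).tolist()
def rowfit(cams=('scene','wrist')):
    for c in cams:
        p=ctrl.read_camera(c)
        for n in('blue','plain','orange'):
            L=[(round(d['conf'],2),sv(at(p,d['centre'],.008))) for d in ctrl.landmark_of(p,n)]
            M=[(round(d['conf'],2),[int(x) for x in d['extent']]) for d in ctrl.masks_of(p,n)]
            print(c,n,[x for x in L if abs(x[1][1])<.03],M)
E
python3 - <<'E'
from h import *
s=ctrl.get_state();print(s['time'],s['eef_pos'].round(4),sv(s['eef_pos']),s['contact_force'].round(2))
p=snap('wrist','w7.png');snap('scene','s7.png')
print('proj tip',proj(p,s['eef_pos']))
rowfit(('scene','scene','wrist'))
E
```

```text
20.45 [0.5872 0.092  0.0867] [-0.0278, 0.0012] [ 0.62  0.41 -0.87]
proj tip [[279.47028029 310.55148639]]
scene blue [(0.88, [0.081, 0.0009])] [(0.91, [433, 334, 466, 370]), (0.82, [363, 265, 394, 304]), (0.72, [434, 260, 461, 289])]
scene plain [(0.98, [0.004, 0.0121]), (0.91, [-0.0506, 0.0094])] [(0.87, [325, 256, 351, 287]), (0.83, [278, 233, 303, 267]), (0.61, [338, 212, 368, 248]), (0.28, [255, 237, 275, 257])]
scene orange [] [(0.59, [232, 171, 256, 208]), (0.48, [363, 266, 394, 303])]
scene blue [(0.71, [0.0843, -0.0008]), (0.63, [-0.0054, 0.0074])] [(0.65, [436, 333, 464, 368]), (0.6, [362, 268, 393, 303]), (0.55, [432, 257, 461, 289])]
scene plain [(0.97, [-0.0541, 0.0085]), (0.84, [0.0014, 0.0066]), (0.71, [-0.1123, 0.003])] [(0.72, [327, 254, 352, 288]), (0.69, [277, 236, 306, 266]), (0.62, [339, 214, 365, 245])]
scene orange [] []
wrist blue [(0.93, [0.0842, 0.0027])] [(0.91, [264, 2, 361, 116])]
wrist plain [(0.65, [-0.0541, 0.0059]), (0.56, [-0.0003, 0.0035])] [(0.67, [275, 243, 355, 300]), (0.59, [269, 162, 361, 243]), (0.59, [304, 387, 321, 420]), (0.58, [77, 199, 184, 288])]
wrist orange [] []
```

servo_tool(increments=[[0, 0, 0, -0.25, 0], [0, 0, 0, -0.5, 0], [0, 0, 0, -0.75, 0], [0, 0, 0, -1.0, 0], [0, 0, 0, -1.25, 0], [0, 0, 0, -1.45, 0], [0, 0, 0, -1.6, 0], [0, 0, 0, -1.68, 0], [0, 0, 0, -1.68, 0], [0, 0, 0, -1.68, 0]])

```text
time: 22.43
eef_pos: [0.5877, 0.092, 0.02]
tcp_rot: [0.668, 0.744, 0.003, 0.003]
contact_force: [-0.0, -0.2, 0.4]
opening: -0.001
```

servo_tool(increments=[[0, 0.008, -0.07, 0, 0], [0, 0.016, -0.15, 0, 0], [0, 0.02, -0.19, 0, 0], [0, 0.025, -0.23, 0, 0], [0, 0.029, -0.27, 0, 0], [0, 0.033, -0.31, 0, 0], [0, 0.038, -0.35, 0, 0], [0, 0.042, -0.39, 0, 0], [0, 0.046, -0.43, 0, 0], [0, 0.048, -0.45, 0, 0]])

```text
time: 23.27
eef_pos: [0.5898, 0.0738, 0.0201]
tcp_rot: [0.668, 0.744, 0.003, 0.003]
contact_force: [0.5, 4.2, 3.1]
opening: 0.0
```

servo_tool(increments=[[0, -0.003, 0.03, 0, 0], [0, -0.007, 0.07, 0, 0], [0, -0.013, 0.12, 0, 0], [0, -0.013, 0.12, 0.6, 0], [0, -0.013, 0.12, 1.2, 0], [0, -0.013, 0.12, 1.7, 0], [0, 0.07, -0.6, 1.7, 0], [0, 0.12, -1.19, 1.7, 0], [0, 0.12, -1.19, 1.7, 0], [0, 0.12, -1.19, 1.7, 0]])

```text
time: 24.1
eef_pos: [0.5942, 0.0252, 0.0876]
tcp_rot: [0.669, 0.743, 0.003, 0.002]
contact_force: [-0.1, 0.0, -0.2]
opening: -0.0
```

```bash
python3 - <<'E'
from h import *
s=ctrl.get_state();print(s['time'],s['eef_pos'].round(4),sv(s['eef_pos']),s['contact_force'].round(2))
p=ctrl.read_camera('scene');w=ctrl.read_camera('wrist')
for q in(p,w): print([(round(d['conf'],2),sv(at(q,d['centre'],.008))) for d in ctrl.landmark_of(q,'plain')])
print(ctrl.get_state()['time'])
E
```

```text
24.1 [0.5942 0.0252 0.0876] [-0.0949, 0.0011] [-0.11  0.01 -0.15]
[(0.92, [-0.126, 0.0012]), (0.74, [-0.0204, -0.1001]), (0.71, [0.0009, 0.0089]), (0.69, [-0.0633, 0.006])]
[(0.88, [-0.0007, 0.0024]), (0.88, [-0.0639, 0.003]), (0.86, [-0.0257, -0.1141]), (0.79, [-0.1207, 0.0027])]
24.3
```

servo_tool(increments=[[0, 0, 0, -0.3, 0], [0, 0, 0, -0.6, 0], [0, 0, 0, -0.9, 0], [0, 0, 0, -1.2, 0], [0, 0, 0, -1.45, 0], [0, 0, 0, -1.6, 0], [0, 0, 0, -1.69, 0], [0, 0, 0, -1.69, 0], [0, 0, 0, -1.69, 0], [0, 0.005, -0.05, -1.69, 0]])

```text
time: 25.13
eef_pos: [0.5949, 0.0251, 0.0206]
tcp_rot: [0.668, 0.744, 0.004, 0.003]
contact_force: [0.5, -0.3, -0.2]
opening: -0.002
```

servo_tool(increments=[[0, 0.005, -0.05, 0, 0], [0, 0.011, -0.1, 0, 0], [0, 0.015, -0.14, 0, 0], [0, 0.019, -0.18, 0, 0], [0, 0.022, -0.21, 0, 0], [0, 0.026, -0.24, 0, 0], [0, 0.029, -0.27, 0, 0], [0, 0.031, -0.29, 0, 0], [0, 0.032, -0.3, 0, 0], [0, 0.032, -0.3, 0, 0]])

```text
time: 25.97
eef_pos: [0.5962, 0.0131, 0.0206]
tcp_rot: [0.668, 0.744, 0.004, 0.003]
contact_force: [1.1, 1.9, 1.9]
opening: 0.0
```

servo_tool(increments=[[0, 0.002, -0.02, 0, 0], [0, 0.004, -0.04, 0, 0], [0, 0.006, -0.06, 0, 0], [0, 0.009, -0.08, 0, 0], [0, 0.009, -0.08, 0, 0], [0, 0.009, -0.08, 0, 0], [0, 0.009, -0.08, 0, 0], [0, 0.009, -0.08, 0, 0], [0, 0.009, -0.08, 0, 0], [0, 0.009, -0.08, 0, 0]])

```text
time: 26.8
eef_pos: [0.5965, 0.0097, 0.0205]
tcp_rot: [0.668, 0.744, 0.003, 0.003]
contact_force: [-0.3, 0.5, 1.3]
opening: 0.004
```

servo_tool(increments=[[0, 0.001, -0.01, 0, 0], [0, 0.003, -0.03, 0, 0], [0, 0.004, -0.04, 0, 0], [0, 0.005, -0.05, 0, 0], [0, 0.005, -0.05, 0, 0], [0, 0.005, -0.05, 0, 0], [0, 0.005, -0.05, 0, 0], [0, 0.005, -0.05, 0, 0], [0, 0.005, -0.05, 0, 0], [0, 0.005, -0.05, 0, 0]])

```text
time: 27.63
eef_pos: [0.5967, 0.0083, 0.0207]
tcp_rot: [0.668, 0.744, 0.004, 0.002]
contact_force: [-1.0, 5.0, 2.2]
opening: 0.001
```

servo_tool(increments=[[0, -0.008, 0.08, 0.05, 0], [0, -0.008, 0.08, 0.9, 0], [0, -0.008, 0.08, 1.7, 0], [0, -0.008, 0.08, 1.7, 0], [0, -0.1, 1.0, 1.7, 0], [0, -0.215, 1.94, 1.7, 0], [0, -0.215, 1.94, 1.7, 0], [0, -0.215, 1.94, 1.4, 0], [0, -0.215, 1.94, 0.9, 0], [0, -0.215, 1.94, 0.4, 0]])

```text
time: 28.47
eef_pos: [0.5889, 0.0846, 0.036]
tcp_rot: [0.668, 0.744, 0.004, 0.004]
contact_force: [0.6, -0.2, -0.3]
opening: 0.002
```

servo_tool(increments=[[0, 0, 0, -0.2, 0], [0, 0, 0, -0.4, 0], [0, 0, 0, -0.4, 0], [0, 0.008, -0.07, -0.4, 0], [0, 0.016, -0.15, -0.4, 0], [0, 0.022, -0.2, -0.4, 0], [0, 0.027, -0.25, -0.4, 0], [0, 0.032, -0.3, -0.4, 0], [0, 0.036, -0.34, -0.4, 0], [0, 0.041, -0.38, -0.4, 0]])

```text
time: 29.3
eef_pos: [0.591, 0.0695, 0.0206]
tcp_rot: [0.668, 0.744, 0.004, 0.004]
contact_force: [-0.7, 2.0, 1.9]
opening: 0.001
```

servo_tool(increments=[[0, 0.002, -0.02, 0, 0], [0, 0.004, -0.04, 0, 0], [0, 0.006, -0.06, 0, 0], [0, 0.009, -0.08, 0, 0], [0, 0.01, -0.1, 0, 0], [0, 0.011, -0.11, 0, 0], [0, 0.011, -0.11, 0, 0], [0, 0.011, -0.11, 0, 0], [0, 0.011, -0.11, 0, 0], [0, 0.011, -0.11, 0, 0]])

```text
time: 30.13
eef_pos: [0.5914, 0.065, 0.0205]
tcp_rot: [0.668, 0.744, 0.004, 0.004]
contact_force: [0.2, 0.8, 0.8]
opening: -0.003
```

servo_tool(increments=[[0, 0.001, -0.01, 0, 0], [0, 0.003, -0.03, 0, 0], [0, 0.004, -0.04, 0, 0], [0, 0.005, -0.05, 0, 0], [0, 0.005, -0.05, 0, 0], [0, 0.005, -0.05, 0, 0], [0, 0.005, -0.05, 0, 0], [0, 0.005, -0.05, 0, 0], [0, 0.005, -0.05, 0, 0], [0, 0.005, -0.05, 0, 0]])

```text
time: 30.97
eef_pos: [0.5918, 0.0635, 0.0209]
tcp_rot: [0.668, 0.744, 0.005, 0.004]
contact_force: [-1.0, 4.9, 3.6]
opening: -0.002
```

servo_tool(increments=[[0, -0.008, 0.08, 0.05, 0], [0, -0.008, 0.08, 0.9, 0], [0, -0.008, 0.08, 1.7, 0], [0, -0.008, 0.08, 1.7, 0], [0, -0.1, 1.0, 1.7, 0], [0, -0.26, 2.08, 1.7, 0], [0, -0.26, 2.08, 1.7, 0], [0, -0.26, 2.08, 1.4, 0], [0, -0.26, 2.08, 0.9, 0], [0, -0.26, 2.08, 0.4, 0]])

```text
time: 31.8
eef_pos: [0.582, 0.1454, 0.036]
tcp_rot: [0.668, 0.744, 0.005, 0.005]
contact_force: [-0.6, 0.1, 0.1]
opening: -0.001
```

servo_tool(increments=[[0, 0, 0, -0.2, 0], [0, 0, 0, -0.4, 0], [0, 0, 0, -0.4, 0], [0, 0.01, -0.08, -0.4, 0], [0, 0.02, -0.17, -0.4, 0], [0, 0.027, -0.25, -0.4, 0], [0, 0.034, -0.32, -0.4, 0], [0, 0.04, -0.39, -0.4, 0], [0, 0.047, -0.45, -0.4, 0], [0, 0.053, -0.5, -0.4, 0]])

```text
time: 32.63
eef_pos: [0.5846, 0.1253, 0.0206]
tcp_rot: [0.668, 0.744, 0.005, 0.006]
contact_force: [-0.4, 0.6, 0.5]
opening: 0.003
```

servo_tool(increments=[[0, 0.002, -0.02, 0, 0], [0, 0.004, -0.04, 0, 0], [0, 0.006, -0.06, 0, 0], [0, 0.009, -0.08, 0, 0], [0, 0.01, -0.1, 0, 0], [0, 0.011, -0.11, 0, 0], [0, 0.012, -0.12, 0, 0], [0, 0.012, -0.12, 0, 0], [0, 0.012, -0.12, 0, 0], [0, 0.012, -0.12, 0, 0]])

```text
time: 33.47
eef_pos: [0.585, 0.1204, 0.0205]
tcp_rot: [0.668, 0.744, 0.005, 0.006]
contact_force: [-0.6, 1.5, -0.1]
opening: -0.001
```

servo_tool(increments=[[0, 0.001, -0.01, 0, 0], [0, 0.003, -0.03, 0, 0], [0, 0.004, -0.04, 0, 0], [0, 0.005, -0.05, 0, 0], [0, 0.005, -0.05, 0, 0], [0, 0.005, -0.05, 0, 0], [0, 0.005, -0.05, 0, 0], [0, 0.005, -0.05, 0, 0], [0, 0.005, -0.05, 0, 0], [0, 0.005, -0.05, 0, 0]])

```text
time: 34.3
eef_pos: [0.5855, 0.1188, 0.0209]
tcp_rot: [0.668, 0.744, 0.006, 0.006]
contact_force: [-1.1, 5.6, 3.8]
opening: -0.002
```

servo_tool(increments=[[0, -0.005, 0.05, 0.1, 0], [0, -0.005, 0.05, 1.0, 0], [0, -0.005, 0.05, 2.0, 0], [0, -0.3, -0.95, 2.5, 0], [0.7, -0.6, -1.95, 2.7, 0], [0.7, -0.9, -2.95, 2.7, 0], [0.7, -1.2, -3.95, 2.7, 0], [0.7, -1.5, -4.95, 2.7, 0], [0.7, -1.8, -5.95, 2.7, 0], [0.7, -2.1, -6.95, 2.7, 0]])

```text
time: 35.13
eef_pos: [0.5014, -0.1565, 0.1287]
tcp_rot: [0.668, 0.744, 0.004, 0.006]
contact_force: [1.2, -1.0, 0.3]
opening: 0.7
```

```bash
python3 - <<'E'
from h import *
s=ctrl.get_state();print(s['time'],s['eef_pos'].round(4),s['opening'],s['tcp_rot'].round(3))
w=ctrl.read_camera('wrist');c=ctrl.read_camera('scene')
for q in(w,c): print([(round(d['conf'],2),np.round(d['centre']).tolist(),at(q,d['centre'],.004)[:2].round(4).tolist()) for d in ctrl.landmark_of(q,'orange')])
hsv=cv2.cvtColor(w['frame'],cv2.COLOR_RGB2HSV);k=cv2.inRange(hsv,(6,130,70),(20,255,255))
n,l,st,ce=cv2.connectedComponentsWithStats(k)
for i in range(1,n):
    if st[i,4]>80: print(st[i].tolist(),ce[i].round(1),at(w,ce[i][::-1],.08)[:2].round(4))
E
```

```text
35.1333 [ 0.5014 -0.1565  0.1287] 0.6999233606700979 [0.668 0.744 0.004 0.006]
[(0.79, [269.0, 294.0], [0.4924, -0.2065])]
[(0.85, [196.0, 245.0], [0.4866, -0.2105])]
[276, 276, 34, 62, 1365] [291.3 304.4] [ 0.4929 -0.1997]
```

servo_tool(increments=[[0.7, -0.115, -0.62, 0, 0], [0.7, -0.228, -1.238, 0, 0], [0.7, -0.228, -1.238, 0, 0], [0.7, -0.228, -1.238, -0.7, 0], [0.7, -0.228, -1.238, -1.4, 0], [0.7, -0.228, -1.238, -2.0, 0], [0.7, -0.228, -1.238, -2.2, 0], [0.7, -0.228, -1.238, -2.4, 0], [0.7, -0.228, -1.238, -2.5, 0], [0.7, -0.228, -1.238, -2.55, 0]])

```text
time: 36.17
eef_pos: [0.4938, -0.2048, 0.027]
tcp_rot: [0.669, 0.744, 0.005, 0.006]
contact_force: [-0.2, -0.1, 0.1]
opening: 0.702
```

servo_tool(increments=[[0.7, -0.02, -0.02, -0.08, 0], [0.7, -0.035, -0.03, -0.15, 0], [0.7, -0.035, -0.03, -0.18, 0], [0, -0.035, -0.03, -0.18, 0], [0, -0.035, -0.03, -0.18, 0], [0, -0.035, -0.03, -0.18, 0], [0, -0.035, -0.03, -0.18, 0], [0, -0.035, -0.03, -0.18, 0], [0, -0.035, -0.03, -0.18, 0], [0, -0.035, -0.03, -0.18, 0]], grip_force=60)

```text
time: 37.0
eef_pos: [0.4928, -0.2062, 0.0203]
tcp_rot: [0.669, 0.744, 0.005, 0.006]
contact_force: [0.8, -0.4, 2.4]
opening: 0.19
```

servo_tool(increments=[[0, 0, 0, 0.5, 0], [0, 0, 0, 1.2, 0], [0, 0, 0, 2.0, 0], [0, 0.1, 0.5, 2.75, 0], [0, 0.35, 1.4, 2.75, 0], [0, 0.6, 2.4, 2.75, 0], [0, 0.85, 3.4, 2.75, 0], [0, 1.1, 4.4, 2.75, 0], [0, 1.35, 5.4, 2.75, 0], [0, 1.6, 6.4, 2.75, 0]])

```text
time: 37.83
eef_pos: [0.5553, 0.0519, 0.1284]
tcp_rot: [0.669, 0.744, 0.004, 0.005]
contact_force: [0.6, -0.3, -4.0]
opening: 0.196
```

servo_tool(increments=[[0, 0.22, 0.82, 0, 0], [0, 0.44, 1.64, 0, 0], [0, 0.6, 2.2, 0, 0], [0, 0.66, 2.47, 0, 0], [0, 0.66, 2.47, 0, 0], [0, 0.66, 2.47, 0, 0], [0, 0.66, 2.47, 0, 0], [0, 0.66, 2.47, 0, 0], [0, 0.66, 2.47, 0, 0], [0, 0.66, 2.47, 0, 0]])

```text
time: 38.67
eef_pos: [0.5817, 0.1497, 0.1284]
tcp_rot: [0.669, 0.743, 0.004, 0.005]
contact_force: [-0.7, -0.0, -3.6]
opening: 0.193
```

```bash
python3 - <<'E'
from h import *
s=ctrl.get_state();X=s['eef_pos'];print(s['time'],X.round(4),sv(X),s['contact_force'].round(2))
w=ctrl.read_camera('wrist');c=ctrl.read_camera('scene')
for n in('blue','plain'):
  for q in(w,c): print(n,[(round(d['conf'],2),sv(at(q,d['centre'],.008))) for d in ctrl.landmark_of(q,n)])
zo=X[2]-.0163
for q in(w,c): print('orange',[(round(d['conf'],2),sv(at(q,d['centre'],zo))) for d in ctrl.landmark_of(q,'orange')])
print('expect',proj(w,np.r_[X[:2],zo]),proj(w,np.r_[X[:2],zo+.03]))
a=w['frame'][:,:,::-1];cc=c['frame'][200:320,270:430,::-1]
o=np.hstack([a[:, 180:450],cv2.resize(cc,(500,375)).copy() if 0 else np.vstack([cv2.resize(cc,(500,375),interpolation=cv2.INTER_CUBIC),np.zeros((105,500,3),np.uint8)])])
cv2.imwrite('pics/i1.png',o)
E
```

```text
38.6667 [0.5817 0.1497 0.1284] [0.0301, 0.0019] [-0.7  -0.03 -3.59]
blue [(0.65, [0.0861, 0.0024]), (0.27, [-0.0173, 0.0039])]
blue [(0.64, [0.1985, -0.0836]), (0.64, [0.2556, 0.0732]), (0.61, [0.0785, -0.0034])]
plain [(0.93, [-0.0255, -0.1121]), (0.82, [-0.133, -0.0011])]
plain [(0.94, [-0.017, -0.0003]), (0.9, [-0.1265, -0.0054]), (0.66, [-0.0698, 0.0096]), (0.37, [-0.0285, -0.1125])]
orange [(0.69, [0.0299, 0.0031])]
orange [(0.92, [0.0383, 0.0016])]
expect [[267.27373768 310.39911053]] [[291.35266336 310.72368398]]
```

View pics/i1.png

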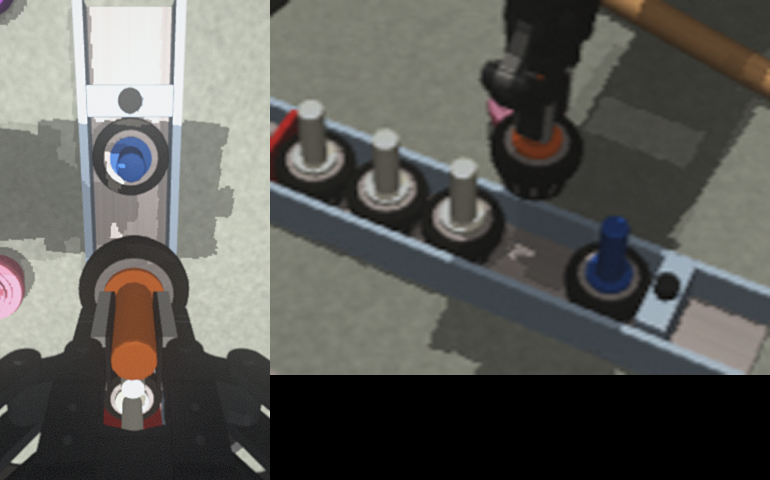

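servo_tool(increments=[[0, -0.004, 0.035, -0.2, 0], [0, -0.004, 0.035, -0.5, 0], [0, -0.004, 0.035, -0.8, 0], [0, -0.004, 0.035, -1.1, 0], [0, -0.004, 0.035, -1.35, 0], [0, -0.004, 0.035, -1.55, 0], [0, -0.004, 0.035, -1.65, 0], [0, -0.004, 0.035, -1.7, 0], [0, -0.004, 0.035, -1.7, 0], [0, -0.004, 0.035, -1.7, 0]])

```text
time: 39.9
eef_pos: [0.5821, 0.1521, 0.0609]
tcp_rot: [0.669, 0.744, 0.004, 0.006]
contact_force: [0.1, -0.4, -4.4]
opening: 0.194
```

servo_tool(increments=[[0, 0, 0, -0.025, 0], [0, 0, 0, -0.05, 0], [0, 0, 0, -0.075, 0], [0, 0, 0, -0.1, 0], [0, 0, 0, -0.125, 0], [0, 0, 0, -0.15, 0], [0, 0, 0, -0.175, 0], [0, 0, 0, -0.2, 0], [0, 0, 0, -0.2, 0], [0, 0, 0, -0.2, 0]])

```text
time: 40.73
eef_pos: [0.582, 0.1521, 0.0528]
tcp_rot: [0.669, 0.744, 0.004, 0.005]
contact_force: [-0.2, 0.0, -4.0]
opening: 0.196
```

servo_tool(increments=[[0, 0, 0, -0.02, 0], [0, 0, 0, -0.04, 0], [0, 0, 0, -0.06, 0], [0, 0, 0, -0.08, 0], [0, 0, 0, -0.1, 0], [0, 0, 0, -0.1, 0], [0, 0, 0, -0.1, 0], [0, 0, 0, -0.1, 0], [0, 0, 0, -0.1, 0], [0, 0, 0, -0.1, 0]])

```text
time: 41.57
eef_pos: [0.5821, 0.1521, 0.0488]
tcp_rot: [0.669, 0.744, 0.004, 0.005]
contact_force: [0.1, 0.4, -4.1]
opening: 0.19
```

servo_tool(increments=[[0, 0, 0, -0.02, 0], [0, 0, 0, -0.04, 0], [0, 0, 0, -0.06, 0], [0, 0, 0, -0.08, 0], [0, 0, 0, -0.1, 0], [0, 0, 0, -0.1, 0], [0, 0, 0, -0.1, 0], [0, 0, 0, -0.1, 0], [0, 0, 0, -0.1, 0], [0, 0, 0, -0.1, 0]])

```text
time: 42.4
eef_pos: [0.5821, 0.1523, 0.0449]
tcp_rot: [0.669, 0.744, 0.004, 0.005]
contact_force: [0.9, 1.9, -3.4]
opening: 0.193
```

servo_tool(increments=[[0, 0, 0, -0.02, 0], [0, 0, 0, -0.04, 0], [0, 0, 0, -0.06, 0], [0, 0, 0, -0.08, 0], [0, 0, 0, -0.1, 0], [0, 0, 0, -0.1, 0], [0, 0, 0, -0.1, 0], [0, 0, 0, -0.1, 0], [0, 0, 0, -0.1, 0], [0, 0, 0, -0.1, 0]])

```text
time: 43.23
eef_pos: [0.5827, 0.1526, 0.0414]
tcp_rot: [0.669, 0.744, 0.005, 0.006]
contact_force: [0.6, 4.8, 0.4]
opening: 0.191
```

servo_tool(increments=[[0, 0, 0, -0.02, 0], [0, 0, 0, -0.04, 0], [0, 0, 0, -0.06, 0], [0, 0, 0, -0.08, 0], [0, 0, 0, -0.1, 0], [0, 0, 0, -0.1, 0], [0, 0, 0, -0.1, 0], [0, 0, 0, -0.1, 0], [0, 0, 0, -0.1, 0], [0, 0, 0, -0.1, 0]])

```text
time: 44.07
eef_pos: [0.5839, 0.1525, 0.0385]
tcp_rot: [0.669, 0.744, 0.006, 0.007]
contact_force: [1.5, 4.0, 5.6]
opening: 0.192
```

servo_tool(increments=[[0, -0.005, -0.006, -0.025, 0], [0, -0.01, -0.012, -0.05, 0], [0, -0.015, -0.018, -0.075, 0], [0, -0.02, -0.024, -0.1, 0], [0, -0.02, -0.03, -0.12, 0], [0, -0.02, -0.03, -0.12, 0], [0, -0.02, -0.03, -0.12, 0], [0, -0.02, -0.03, -0.12, 0], [0, -0.02, -0.03, -0.12, 0], [0, -0.02, -0.03, -0.12, 0]])

```text
time: 44.9
eef_pos: [0.5835, 0.1512, 0.0344]
tcp_rot: [0.669, 0.744, 0.006, 0.007]
contact_force: [-1.3, 3.0, 7.2]
opening: 0.194
```

servo_tool(increments=[[0, 0, -0.006, -0.025, 0], [0, 0, -0.012, -0.05, 0], [0, 0, -0.018, -0.075, 0], [0, 0, -0.024, -0.1, 0], [0, 0, -0.028, -0.12, 0], [0, 0, -0.028, -0.12, 0], [0, 0, -0.028, -0.12, 0], [0, 0, -0.028, -0.12, 0], [0, 0, -0.028, -0.12, 0], [0, 0, -0.028, -0.12, 0]])

```text
time: 45.73
eef_pos: [0.5831, 0.1503, 0.0307]
tcp_rot: [0.669, 0.744, 0.006, 0.006]
contact_force: [-3.3, 4.5, 9.4]
opening: 0.192
```

servo_tool(increments=[[0, -0.02, -0.006, -0.02, 0], [0, -0.03, -0.01, -0.04, 0], [0, -0.03, -0.014, -0.06, 0], [0, -0.03, -0.018, -0.08, 0], [0, -0.03, -0.022, -0.1, 0], [0, -0.03, -0.022, -0.1, 0], [0, -0.03, -0.022, -0.1, 0], [0, -0.03, -0.022, -0.1, 0], [0, -0.03, -0.022, -0.1, 0], [0, -0.03, -0.022, -0.1, 0]])

```text
time: 46.57
eef_pos: [0.5823, 0.1496, 0.0265]
tcp_rot: [0.669, 0.743, 0.006, 0.007]
contact_force: [2.5, 4.8, 2.6]
opening: 0.193
```

servo_tool(increments=[[0, 0.008, -0.004, -0.02, 0], [0, 0.015, -0.008, -0.04, 0], [0, 0.015, -0.01, -0.06, 0], [0, 0.015, -0.01, -0.07, 0], [0, 0.015, -0.01, -0.07, 0], [0, 0.015, -0.01, -0.07, 0], [0, 0.015, -0.01, -0.07, 0], [0, 0.015, -0.01, -0.07, 0], [0, 0.015, -0.01, -0.07, 0], [0, 0.015, -0.01, -0.07, 0]])

```text
time: 47.4
eef_pos: [0.5827, 0.1495, 0.0243]
tcp_rot: [0.669, 0.743, 0.006, 0.006]
contact_force: [-0.7, 5.4, 7.7]
opening: 0.19
```

servo_tool(increments=[[0, 0, 0, -0.01, 0], [0, 0, 0, -0.02, 0], [0, 0, 0, -0.03, 0], [0, 0, 0, -0.04, 0], [0, 0, 0, -0.04, 0], [0, 0, 0, -0.04, 0], [0, 0, 0, -0.04, 0], [0, 0, 0, -0.04, 0], [0, 0, 0, -0.04, 0], [0, 0, 0, -0.04, 0]])

```text
time: 48.23
eef_pos: [0.5828, 0.1496, 0.0242]
tcp_rot: [0.669, 0.743, 0.006, 0.006]
contact_force: [-1.9, 4.2, 11.3]
opening: 0.191
```

servo_tool(increments=[[0.5, 0, 0, 0, 0], [0.5, 0, 0, 0, 0], [0.5, 0, 0, 0, 0], [0.5, 0, 0, 0, 0], [0.5, 0, 0, 0.1, 0], [0.5, 0, 0, 0.4, 0], [0.5, 0, 0, 0.9, 0], [0.5, 0, 0, 1.5, 0], [0.5, 0, 0, 2.2, 0], [0.5, 0, 0, 3.0, 0]])

```text
time: 49.07
eef_pos: [0.5819, 0.1494, 0.1451]
tcp_rot: [0.669, 0.743, 0.005, 0.005]
contact_force: [0.6, -0.1, -0.4]
opening: 0.498
```

servo_tool(increments=[[0.5, -0.6, 0, 1.0, 0], [0.5, -1.2, 0, 1.0, 0], [0.5, -1.8, 0, 1.0, 0], [0.5, -2.4, 0, 1.0, 0], [0.5, -2.4, 0.8, 1.0, 0], [0.5, -2.4, 1.6, 1.0, 0], [0.5, -2.4, 2.4, 1.0, 0], [0.5, -2.4, 3.2, 1.0, 0], [0.5, -2.4, 4.0, 1.0, 0], [0.5, -2.4, 4.0, 1.0, 0]])

```text
time: 49.9
eef_pos: [0.4855, 0.3137, 0.1864]
tcp_rot: [0.667, 0.745, 0.006, 0.005]
contact_force: [-0.2, -0.6, -0.0]
opening: 0.5
```

```bash
python3 - <<'E'
from h import *
s=ctrl.get_state();print(s['time'],s['eef_pos'].round(4),s['contact_force'].round(2))
t=ctrl.read_camera('top');c=ctrl.read_camera('scene')
for n in('blue','orange','plain'):
  for q in(t,c): print(n,[(round(d['conf'],2),sv(at(q,d['centre'],.008))) for d in ctrl.landmark_of(q,n)])
a=cv2.resize(t['frame'][165:255,165:415,::-1],None,fx=3,fy=3,interpolation=cv2.INTER_CUBIC)
b=cv2.resize(c['frame'][225:335,235:435,::-1],None,fx=3,fy=3,interpolation=cv2.INTER_CUBIC)
o=np.zeros((600,750,3),np.uint8);o[:270]=a;o[270:600,:600]=b
cv2.imwrite('pics/fin.png',o)
E
```

```text
49.9 [0.4855 0.3137 0.1864] [-0.19 -0.64 -0.04]
blue [(0.77, [0.2489, 0.0721]), (0.69, [0.1999, -0.0954])]
blue [(0.94, [0.2529, 0.0716]), (0.88, [0.0833, 0.0027]), (0.78, [0.1994, -0.082]), (0.19, [-0.358, -0.0871])]
orange [(0.97, [0.0304, 0.0058]), (0.42, [-0.0047, 0.0081])]
orange [(0.8, [0.0392, 0.0072])]
plain [(0.77, [-0.0267, -0.0039]), (0.77, [-0.081, 0.0055]), (0.63, [-0.0256, -0.1194]), (0.56, [-0.1329, -0.0056])]
plain [(0.96, [-0.1405, -0.0005]), (0.69, [-0.0238, -0.1135]), (0.6, [-0.0807, 0.0055]), (0.58, [-0.0228, 0.0051])]
```

View pics/fin.png

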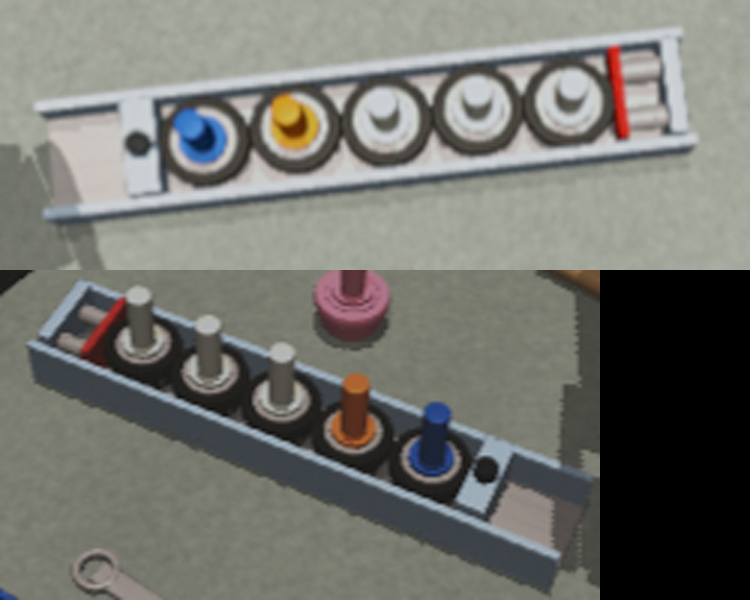

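```bash
python3 -c "
from plant import ctrl
print(ctrl.sign_off())"
```

```text
the job is handed in; nothing more can be done
None
```

The orange bearing is in the rack directly beside the blue one on the keeper side, and I let go and handed the job in at about 50 s of the 72 s. No verdict was reported.

**What I did:** I pushed blue up to the end block (about 6 N). I then pushed the three white ones to the keeper one at a time (about 5–6 N). I lifted orange off the mat and worked it down with at most about 15 N. The last press showed solid floor: 1.6 mm commanded, 0.1 mm moved, at the height expected for fully down. The gripper was then opened and moved clear.

**Last checks:**
- **Final picture:** the order is blue, orange, then three white, packed between block and keeper. All stand upright at equal height, and nothing looked disturbed in the part of the bench shown.
- **Orange and blue:** blue measured about 0.083 m along the row. Orange measured 0.030 m in the top view and 0.039 m in the scene view, so the two cameras disagree by about 9 mm. The gripper at release fits the top view: 0.030 m, about 53 mm from blue by these readings.
- **Centre line:** the networks put orange 6–7 mm off my estimated centre line. That estimate is itself about 2 mm off, and the 60 mm walls leave a 56 mm bearing only about 2 mm of play, so I trust the walls.

**What went wrong:**
- **Tipped bearing:** on the first push, made as one group, the nearest white bearing tipped noticeably; I did not measure the angle. I backed off and it settled upright.
- **Fingertip height:** the shut fingertips were more than 20 mm higher than the reported tool point, so that push landed too high on the stem. I then pushed lower and one bearing at a time.

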